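# Rock the tin rack's seesaw gate over to feed the other chute

### The arm

A 7-joint arm with a two-finger parallel gripper is mounted at the origin on the work surface. World frame = base frame: x ahead of the robot, y to its left, z up, the work surface at z = 0. Lengths are in m, angles in rad, forces in N, time in s.
With the tool pointing down it reaches from about 0.4 to 0.925 m from the base axis. Payload 4.1 kg.
Tool frame: the origin (TCP) lies at the very end of the fingers, on their centre line; the grasp point (between the pads) lies 19 mm behind it; z points along the fingers, y is the line along which they close (so a half turn about z gives the same grasp; the last joint's range is limited). The gripper opens to 85 mm and grips with 20 to 120 N. Pads are 22 mm wide; open, the fingers measure 114 mm over their backs; the gripper's body (76 mm by 85 mm) begins 54 mm behind the grasp point. The pads swing forward as they close: fully open they stand 13 mm farther back than shut.
Start: joints at [1.244, 0.398, 0.045, 1.537, -0.019, 1.207, -0.051], TCP at [0.147, -0.633, 0.231] pointing down, gripper open.
Joint ranges: [-2.82, 2.82], [-0.49, 2.23], [-1.37, 1.46], [0, 2.46], [-1.36, 4.5], [0.23, 2], [-2.94, 2.94]. Speed limits (rad/s): [2.57, 2.57, 3.14, 3.14, 3.14, 3.14, 3.14].

### API

Orientations are given as a 3x3 rotation matrix whose columns are the frame's x, y, z axes.
In Python, from rig import monitor, snapshot, order gives the robot as it stands.
- The arm moves only by the tool send_rows, never from a script. Its argument "steps" is a list of rows, each a list of 6 numbers: the shift along the world's x, y, z in mm, then the turn, a rotation vector about the world's x, y, z in degrees. In form: [[dx, dy, dz, ax, ay, az], ...]. A call has 1 to 10 rows; each row is the pose to reach, as a shift and turn from the pose commanded when the call began; what a row does not reach only later rows make up. A row lasts 1/10 s, in which the tool goes at most 50 mm and 8.59 degrees, less where a joint would pass 70% of its speed; a pose out of reach is approached as far as the arm can. A call with a gripper value outside its range is refused whole. "jaw" is the finger opening in mm, from 0 to 85.4, set as the call begins (left out, the last holds). The fingers move at their own pace and stop on an object; "squeeze" is the grip in N (left out, the last holds). Time passes only in rows, so rows that repeat a pose let the fingers close. It gives the time, the measured TCP pose, the force, the opening and the grip force at its end, in the units of the state.
- monitor.get_obs(): the state, without advancing time (a new reading comes with each control period).
- snapshot(name): name is "scene" or "top" or "wrist"; returns a dict with "img" (480x640x3 uint8, red, green, blue), "fx", "fy", "cx", "cy" (pixels), "world_to_cam" (4x4, takes a point from world to camera coordinates). Camera axes: x right, y down, z forward; pixel columns grow to the right and rows downward; lengths in m; the calibration is good to about 2 mm. A picture is of the moment at which its call begins. There is no depth.
- order.hand_in(): hands the job in; it is judged then, once.
The state is a dict: "time": time; "joints": joint angles; "qvel": joint speeds; "joint_torque": joint torques, N m; "tcp_pos": TCP position; "ee_rot": TCP orientation; "wrist_force": force on the tool from outside, world axes, zero at the start; "ft_torque": the same for the moment, N m; "opening": finger opening in m; "grip_force": force on a finger pad.
Only numpy, scipy, OpenCV 4.12 (cv2) and the standard library are available. Lean on these libraries where they do the work, as an engineer would, in place of code of your own. Each camera call takes 0.05 s, during which the arm holds its last target. There are 200 camera calls.

### The job

One chute of the tin rack has run empty, while the tins in the other are still held back by the seesaw gate. With the fingertips, press the gate's raised paddle down as far as it goes so that the gate rocks over, stays there, and all the waiting tins roll down into the pick-up tray by themselves. Do not touch, push or lift any tin, leave the things standing around the rack alone, and take the hand away at the end.

Things in the scene. Friction and masses are not known exactly. Their poses are not given: they have to be found in the camera images.
- rack: Fixed two-chute tin rack, sheet aluminium in a black wire frame, 425 mm long (x), 196 wide (y). Origin on the worktop under its middle; x runs from the low pick-up end (front wall at x -210 mm) to the high loading end (+210), y to the left, z up. Chutes centred at y +45.5 and -45.5 mm, 87 mm wide inside, slope down 8 degrees to the front; floor 85 mm above the worktop at the gate.
- tray (a point): Middle of the pick-up tray's floor, 72 mm above the worktop: the tray is the front stretch of both chutes, from the front wall to just before the gate (rack x -210 to -35 mm). Tins come to rest there against the front wall or one another. Front wall, side walls and divider stand 30 to 34 mm above the floor.
- gate (a joint): Seesaw gate: steel blade across both chutes, rocking about the rack's x axis, -0.22 to +0.22 rad, a stop at each end; positive: left (+y) side up. On the side that is up a lip stands 10 mm above the floor and holds that chute's tins; on the side that is down the lip is below the floor, chute open (within 0.06 of level both are shut). Stays where it is left; about 2 N on a paddle moves it.
- gate_pivot (a point): The gate's pivot axis, midway between the chutes: 67 mm above the worktop, at x -30 mm, y 0 of the rack.
- paddle_left (a point): Centre of the upper face of the gate's left finger paddle, a flat black plate 42 mm (y) by 34 mm (x), 5 mm thick, outside the left side wall, on the gate: 150 mm left of the pivot and 35 mm above it with the gate level. About 134 mm above the worktop when up, 68 mm when down at the stop; tilts with the gate. Only bare worktop beneath it.
- paddle_right (a point): Centre of the upper face of the gate's right finger paddle, the mirror image of the left one: 150 mm to the right of the pivot, outside the right side wall.
- tin1_center (a point): Small unopened food tin, 53 mm in diameter and 80 mm long (about 0.19 kg), paper label, lying on its side across its chute, axis along the rack's y. Centre of the tin. First in the queue: it leans on the gate's raised lip.
- tin2_center (a point): Small unopened food tin, 53 mm in diameter and 80 mm long (about 0.19 kg), paper label, lying on its side across its chute, axis along the rack's y. Centre of the tin. Second in the queue, behind tin1.
- tin3_center (a point): Small unopened food tin, 53 mm in diameter and 80 mm long (about 0.19 kg), paper label, lying on its side across its chute, axis along the rack's y. Centre of the tin. Third in the queue, behind tin2.
- tin4_center (a point): Small unopened food tin, 53 mm in diameter and 80 mm long (about 0.19 kg), paper label, lying on its side across its chute, axis along the rack's y. Centre of the tin. It already lies in the pick-up tray, against the front wall, in the chute that has run empty.
- tin1: The tin of point tin1_center (its origin is on the skin and turns as it rolls: use the point).
- tin2: The tin of point tin2_center (its origin turns as it rolls).
- tin3: The tin of point tin3_center (its origin turns as it rolls).
- tin4: The tin of point tin4_center (its origin turns as it rolls).
- jar: Bystander: glass storage jar with a steel lid, 72 mm in diameter, 100 mm high, standing beside the rear half of the rack. Origin: centre of its underside.
- mug: Bystander: white mug, 80 mm in diameter, 90 mm high, standing to the left of the rack. Origin: centre of its underside.
- spice: Bystander: small spice jar, 44 mm in diameter, 100 mm high, standing beside the rear half of the rack. Origin: centre of its underside.
Not all that is in view belongs to the job. Leave any brown or green look-alike of the tin2 alone.

How it is judged:
By the outcome, as a careful person would: the job done as asked, in the order asked, and still so for the second after the job is handed in, with the robot touching nothing.
It also fails if it takes over 32 s, if anything falls off the work surface, if the arm or the gripper's body presses on something with over 40 N, if the wrist force passes 120 N, or if a joint passes its speed limit or range.

## Working session

There is one attempt and no reset: what is moved stays moved. The work goes in short steps, Python scripts to look and compute and a tool call to move; the robot and the scene stay as the last step left them, time stands still between calls to the robot, and variables do not carry over. Pictures are saved under pics/ and viewed, at most 10 in all, crops included, and the job is handed in when it is done.

Besides the shell and the picture viewer there is one more tool, called after "Call:" as name([rows], argument=value, ...), one row to a line, values as JSON. send_rows: Moves the arm, as the interface text tells. Its arguments: {"type":"object","properties":{"steps":{"type":"array"},"jaw":{"type":"number"},"squeeze":{"type":"number"}},"required":["steps"]}

```bash
mkdir -p pics; python3 - <<'E'
from rig import monitor, snapshot
import cv2,pickle
d={}
for n in("scene","top"):
    s=snapshot(n);d[n]=s
    cv2.imwrite(f"pics/{n}0.png",s["img"][:,:,::-1])
    print(n,s["fx"],s["cx"],s["cy"],s["world_to_cam"].round(3).tolist())
pickle.dump(d,open("d.pkl","wb"))
o=monitor.get_obs();print(o["time"],o["tcp_pos"],o["ee_rot"],o["wrist_force"])
E
```

```text
scene 600.2855765200527 314.5893580119109 238.69961347986256 [[0.228, 0.974, 0.004, -0.108], [0.817, -0.188, -0.545, -0.427], [-0.53, 0.128, -0.838, 1.883], [0.0, 0.0, 0.0, 1.0]]
top 438.0993462927803 309.1929897403672 242.23386935888632 [[-0.002, -1.0, -0.004, -0.024], [-0.994, 0.003, -0.108, 0.582], [0.108, 0.004, -0.994, 1.225], [0.0, 0.0, 0.0, 1.0]]
0.1 [ 0.14669995 -0.63265651  0.23036668] [[ 9.74151931e-01  2.25893281e-01 -4.89886876e-04]
 [ 2.25893793e-01 -9.74150462e-01  1.69486247e-03]
 [-9.43654816e-05 -1.76171596e-03 -9.99998444e-01]] [-0.18850535 -0.91126368  0.424171  ]
```

View pics/scene0.png

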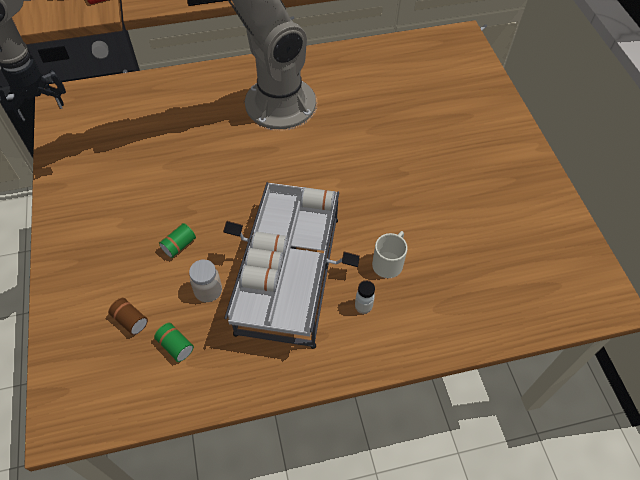

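View pics/top0.png

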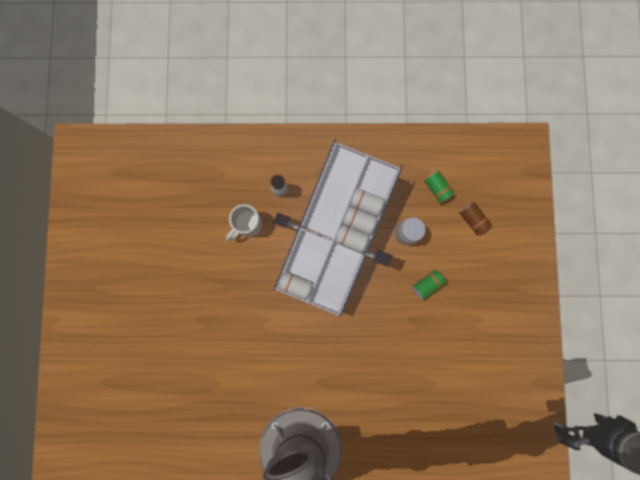

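The scene view shows the rack with three waiting tins in its right chute, at scene (266,243), (262,260), (259,279). Tin4 is in the left tray at (318,199). The black paddles are at scene (233,229) and (350,259), which in the top view are right (382,258) and left (283,220). The green and brown tins on the table are look-alikes to leave alone. The right paddle should be the raised one, so I'll triangulate both to check.

```bash
cat > h.py <<'E'
import numpy as np, cv2
def tri(views,px):
    A=[];b=[]
    for s,(u,v) in zip(views,px):
        T=s["world_to_cam"]; R=T[:3,:3]; c=-R.T@T[:3,3]
        d=R.T@np.array([(u-s["cx"])/s["fx"],(v-s["cy"])/s["fy"],1]); d/=np.linalg.norm(d)
        P=np.eye(3)-np.outer(d,d); A.append(P); b.append(P@c)
    A=np.vstack(A); b=np.hstack(b); x=np.linalg.lstsq(A,b,rcond=None)[0]
    return x, np.linalg.norm(A@x-b)
def proj(s,p):
    q=s["world_to_cam"][:3]@np.append(p,1); return s["fx"]*q[0]/q[2]+s["cx"],s["fy"]*q[1]/q[2]+s["cy"]
def dark(s,c,r,th=55):
    u,v=c; g=s["img"][v-r:v+r,u-r:u+r].max(2)
    m=(g<th).astype(np.uint8)
    m=cv2.morphologyEx(m,cv2.MORPH_OPEN,np.ones((5,5)))
    n,l,st,ce=cv2.connectedComponentsWithStats(m)
    i=1+np.argmax(st[1:,4]); return ce[i]+[u-r,v-r], st[i]
E
python3 - <<'E'
import pickle,cv2,numpy as np
from h import *
d=pickle.load(open("d.pkl","rb")); V=[d["scene"],d["top"]]
P={}
for n,a,b in(("right",(233,229),(382,258)),("left",(350,259),(283,220))):
    ca,sa=dark(V[0],a,18); cb,sb=dark(V[1],b,18)
    P[n]=tri(V,[ca,cb]); print(n,ca,sa,cb,sb,P[n])
f=lambda s,x,y,w,h,k:cv2.resize(s["img"][y:y+h,x:x+w,::-1],None,fx=k,fy=k,interpolation=cv2.INTER_CUBIC)
a=f(V[0],215,175,160,120,4.9)[:590]; cv2.imwrite("pics/c1.png",a)
cv2.imwrite("pics/c2.png",f(V[1],265,135,170,190,3.1))
E
```

```text
Traceback (most recent call last):
  File "h.py", line 17, in dark
    i=1+np.argmax(st[1:,4]); return ce[i]+[u-r,v-r], st[i]
        ~~~~~~~~~^^^^^^^^^^
ValueError: attempt to get argmax of an empty sequence
```

```bash
sed -i 's/g=s\["img"\].*/p=s["img"][v-r:v+r,u-r:u+r].astype(int); g=p.max(2)+2*(p.max(2)-p.min(2))/; s/th=55/th=110/; s/np.ones((5,5))/np.ones((4,4))/' h.py
python3 - <<'E'
import pickle,cv2,numpy as np
from h import *
d=pickle.load(open("d.pkl","rb")); V=[d["scene"],d["top"]]
f=lambda s,x,y,w,h,k:cv2.resize(s["img"][y:y+h,x:x+w,::-1],None,fx=k,fy=k,interpolation=cv2.INTER_CUBIC)
a=f(V[0],215,175,160,110,4.9); b=f(V[1],265,205,160,110,4.9)
cv2.imwrite("pics/c1.png",cv2.resize(np.vstack([a,b]),None,fx=.55,fy=.55,interpolation=cv2.INTER_AREA))
print(d["top"]["img"][258,382],d["scene"]["img"][229,233])
for n,a,b in(("right",(233,229),(382,258)),("left",(350,259),(283,220))):
    ca,sa=dark(V[0],a,16); cb,sb=dark(V[1],b,16)
    print(n,ca,sa,cb,sb,tri(V,[ca,cb]))
E
```

```text
[63 58 59] [31 31 34]
right [233.65816327 229.59183673] [  8  10  18  14 196] [382.55345912 258.48427673] [  9  10  16  13 159] (array([ 0.52867244, -0.21800366,  0.12568527]), np.float64(0.0021765023710868243))
left [351.0726257  260.18435754] [  9  11  17  13 179] [283.06086957 221.06086957] [ 10  12  13  11 115] (array([0.64021022, 0.0512841 , 0.05967922]), np.float64(0.004992696893127852))
```

View pics/c1.png

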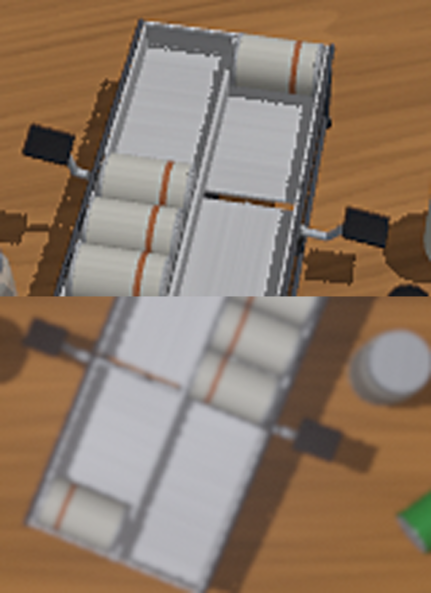

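The crop and the triangulation agree. The right paddle is up (z≈0.126) and the left is down (z≈0.060), and the lip holding the right chute's three tins is up, so I press the right paddle. The rack yaw is about -22.5°. I'll close the jaw and move above the paddle's outer half.

Call:
send_rows([
  [15,16,0,0,0,2],
  [45,48,0,0,0,7],
  [78,84,0,0,0,12],
  [112,120,0,0,0,17],
  [146,156,0,0,0,22],
  [180,193,0,0,0,27],
  [214,229,0,0,0,32],
  [248,266,0,0,0,37],
  [280,300,0,0,0,42],
  [300,322,0,0,0,45],
], jaw=0, squeeze=20)

```text
time: 1.1
tcp_pos: [0.4493, -0.3072, 0.2312]
ee_rot: [[0.523, 0.853, 0.001], [0.853, -0.523, 0.001], [0.002, 0.0, -1.0]]
wrist_force: [0.5, 0.7, 0.6]
opening: -0.0004
grip_force: 0.0
```

Call:
send_rows([
  [20,21,0,0,0,3],
  [45,48,-5,0,0,6],
  [65,70,-20,0,0,8],
  [78,84,-35,0,0,9.5],
  [78,84,-40,0,0,9.5],
  [78,84,-40,0,0,9.5],
  [78,84,-40,0,0,9.5],
])

```text
time: 1.8
tcp_pos: [0.5236, -0.2293, 0.1913]
ee_rot: [[0.385, 0.923, -0.001], [0.923, -0.385, -0.001], [-0.001, -0.0, -1.0]]
wrist_force: [0.4, -0.5, 0.0]
opening: 0.0002
grip_force: 0.0
```

```bash
python3 - <<'E'
from rig import monitor, snapshot
import cv2,numpy as np
from h import *
o=monitor.get_obs();print(o["time"],o["tcp_pos"],o["ee_rot"].round(3).tolist(),o["wrist_force"].round(2),o["opening"])
s=snapshot("wrist");t=snapshot("scene")
print("tcp px",proj(s,o["tcp_pos"]),proj(s,[.5287,-.218,.134]))
cv2.imwrite("pics/w1.png",np.hstack([cv2.resize(s["img"],(400,300)),cv2.resize(t["img"][170:290,190:350],(400,300))])[:,:,::-1])
E
```

```text
1.8 [ 0.52364034 -0.2293437   0.19125677] [[0.385, 0.923, -0.001], [0.923, -0.385, -0.001], [-0.001, -0.0, -1.0]] [ 0.43 -0.47  0.02] 0.00017237865482706087
tcp px (np.float64(324.3890843508546), np.float64(289.5823601517727)) (np.float64(324.47939734508566), np.float64(232.42178754473423))
```

View pics/w1.png

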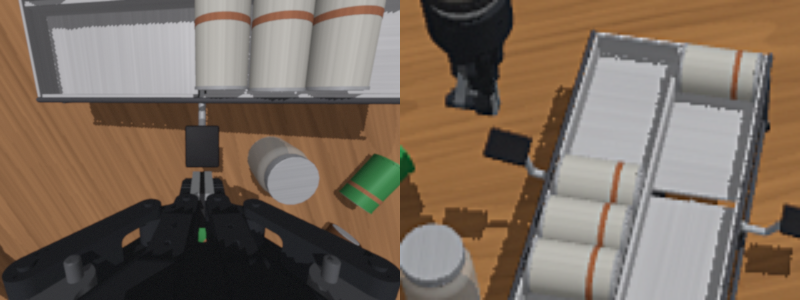

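The wrist view (left half) shows the black paddle centred at (202,146), right where (203,145) was predicted. The fingertips are at about (203,181), aligned with the paddle and just outboard of its centre. Next I press straight down.

Call:
send_rows([
  [0,0,-15,0,0,0],
  [0,0,-35,0,0,0],
  [0,0,-50,0,0,0],
  [0,0,-58,0,0,0],
  [0,0,-66,0,0,0],
  [0,0,-76,0,0,0],
  [0,0,-86,0,0,0],
  [0,0,-96,0,0,0],
  [0,0,-106,0,0,0],
  [0,0,-114,0,0,0],
])

```text
time: 2.9
tcp_pos: [0.5247, -0.2275, 0.0764]
ee_rot: [[0.382, 0.924, -0.0], [0.924, -0.382, -0.0], [-0.0, 0.0, -1.0]]
wrist_force: [0.0, -2.3, 3.1]
opening: -0.0002
grip_force: 1.2
```

Call:
send_rows([
  [0,0,-2,0,0,0],
  [0,0,-4,0,0,0],
  [0,0,-5,0,0,0],
  [0,0,-6,0,0,0],
  [0,0,-6,0,0,0],
])

```text
time: 3.4
tcp_pos: [0.5247, -0.227, 0.0714]
ee_rot: [[0.382, 0.924, -0.0], [0.924, -0.382, 0.0], [0.0, -0.0, -1.0]]
wrist_force: [-0.2, 0.5, 0.9]
opening: 0.0001
grip_force: 0.6
```

Call:
send_rows([
  [0,0,-1,0,0,0],
  [0,0,-2,0,0,0],
  [0,0,-3,0,0,0],
  [0,0,-3,0,0,0],
])

```text
time: 3.8
tcp_pos: [0.5249, -0.227, 0.0708]
ee_rot: [[0.382, 0.924, -0.0], [0.924, -0.382, -0.001], [-0.001, -0.0, -1.0]]
wrist_force: [-7.0, 0.6, 16.6]
opening: 0.0001
grip_force: 8.5
```

The force rose to 17 N with z stalled at 0.071, so the gate is at its stop. I retract straight up, then away.

Call:
send_rows([
  [0,0,5,0,0,0],
  [0,0,20,0,0,0],
  [0,0,45,0,0,0],
  [0,0,80,0,0,0],
  [0,0,120,0,0,0],
  [-10,-10,150,0,0,0],
  [-35,-35,165,0,0,0],
  [-65,-65,170,0,0,0],
  [-95,-95,170,0,0,0],
  [-120,-120,170,0,0,0],
])

```text
time: 4.8
tcp_pos: [0.4036, -0.3487, 0.2395]
ee_rot: [[0.382, 0.924, 0.002], [0.924, -0.382, -0.001], [-0.001, 0.002, -1.0]]
wrist_force: [0.9, -0.7, -0.5]
opening: 0.0001
grip_force: 0.0
```

Call:
send_rows([
  [-10,-15,0,0,0,0],
  [-25,-35,0,0,0,0],
  [-40,-60,0,0,0,0],
  [-50,-80,0,0,0,0],
  [-50,-80,0,0,0,0],
  [-50,-80,0,0,0,0],
  [-50,-80,0,0,0,0],
  [-50,-80,0,0,0,0],
  [-50,-80,0,0,0,0],
  [-50,-80,0,0,0,0],
])

```text
time: 5.8
tcp_pos: [0.3552, -0.4267, 0.2384]
ee_rot: [[0.381, 0.925, 0.0], [0.925, -0.381, -0.0], [0.0, 0.0, -1.0]]
wrist_force: [0.0, -0.1, 0.4]
opening: -0.0002
grip_force: 0.0
```

```bash
python3 - <<'E'
from rig import monitor, snapshot
import cv2,numpy as np
from h import *
V=[snapshot("scene"),snapshot("top")]
f=lambda s,x,y:cv2.resize(s["img"][y:y+190,x:x+190,::-1],(400,400),interpolation=cv2.INTER_CUBIC)
cv2.imwrite("pics/e1.png",np.hstack([f(V[0],200,170),f(V[1],255,135)]))
for n,a,b in(("right",(228,245),(386,260)),("left",(352,245),(286,218))):
    try: print(n,tri(V,[dark(V[0],a,18)[0],dark(V[1],b,16)[0]]))
    except Exception as e: print(n,e)
print(monitor.get_obs()["time"],monitor.get_obs()["wrist_force"])
E
```

```text
right (array([ 0.52213163, -0.2315458 ,  0.05969955]), np.float64(0.0032124673820619377))
left (array([0.63559303, 0.03971572, 0.12637623]), np.float64(0.003917787567747775))
5.9 [ 0.49621934 -0.53825596 -0.27051218]
```

View pics/e1.png

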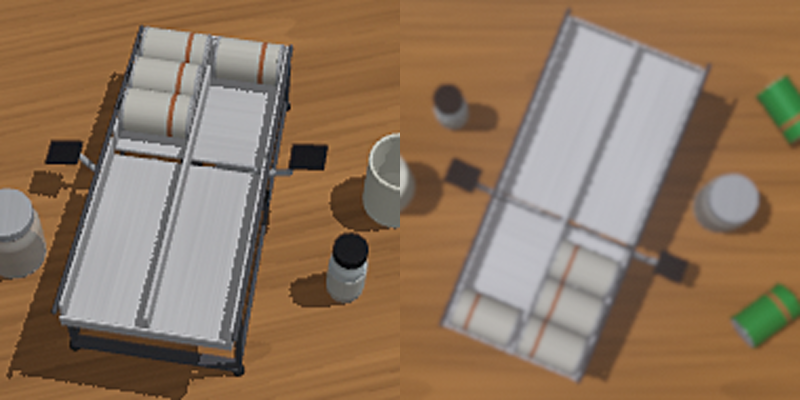

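All three tins are in the right tray, at scene-crop (168,42), (163,75) and (155,112). The gate has flipped: the right paddle is at z 0.060 and the left at 0.126. Nothing else has moved. I'll wait a second for everything to settle, then hand in.

Call:
send_rows([
  [0,0,0,0,0,0],
  [0,0,0,0,0,0],
  [0,0,0,0,0,0],
  [0,0,0,0,0,0],
  [0,0,0,0,0,0],
  [0,0,0,0,0,0],
  [0,0,0,0,0,0],
  [0,0,0,0,0,0],
  [0,0,0,0,0,0],
  [0,0,0,0,0,0],
])

```text
time: 6.9
tcp_pos: [0.3548, -0.4272, 0.2384]
ee_rot: [[0.382, 0.924, 0.0], [0.924, -0.382, -0.0], [-0.0, 0.0, -1.0]]
wrist_force: [-0.2, 0.1, -0.9]
opening: 0.0001
grip_force: 0.0
```

```bash
python3 -c "
from rig import order
print(order.hand_in())"
```

```text
the job is handed in; nothing more can be done
None
```

I pressed the right paddle down to its stop; the gate rocked over and stayed, all three waiting tins rolled into the pick-up tray, the hand is clear, and the job was handed in at about 7 s (no verdict was returned).

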